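Set the crimp selector to its third click and hold it

ROBOT

A 7-joint arm with a two-finger parallel gripper is mounted at the origin on a cart in front of the work surface, level with it; the furniture and walls round the work are solid. World frame = base frame: x ahead of the robot, y to its left, z up, the work surface at z = 0. Lengths are in m, angles in rad, forces in N, time in s.
With the tool pointing down it reaches from about 0.4 to 0.875 m from the base axis. Payload 6.5 kg.
Tool frame: the origin (TCP) lies on the centre line of the jaws, within the pads' length; the fingertips stand 14 mm ahead of it and the grasp point (between the pads) lies 5 mm behind it (robot.tip_reach is the distance from the TCP to the fingertips, in m); z points along the fingers, y is the line along which they close (so a half turn about z gives the same grasp; the last joint's range is limited). The gripper opens to 88 mm and grips with 3 to 60 N. Pads are 18 mm wide; open, the fingers measure 123 mm over their backs; the gripper's body (75 mm by 187 mm) begins 45 mm behind the grasp point.
Start: joints at [1.241, 0.536, -0.004, 1.538, 0.003, 1.067, -0.071], TCP at [0.169, -0.628, 0.253] pointing down, gripper open.
Joint ranges: [-2.7, 2.7], [-0.37, 2.16], [-1.27, 1.26], [0.24, 2.4], [-1.31, 4.45], [0.19, 1.91], [-2.76, 2.76]. Speed limits (rad/s): [2.39, 2.39, 3.14, 3.14, 3.14, 3.14, 3.14].

INTERFACE

Orientations are given as a 3x3 rotation matrix whose columns are the frame's x, y, z axes.
In Python, from rig import robot gives the robot as it stands. Calls block until the motion is done:
- robot.goto(position, orientation): joint-space move of the TCP to a pose.
- robot.movel(position, orientation=None, vel=0.15): straight line of the TCP; orientation=None keeps the orientation; vel is the mean speed in m/s.
- robot.move_j(angles): joint-space move.
- robot.grip(opening, newtons=None): opening from 0.0 (shut) to 1.0 (fully open); newtons is the grip in N (None keeps the last); returns when the fingers have stopped.
- robot.dwell(seconds).
- robot.inverse_kinematics(position, orientation): joint angles nearest the present ones, or None.
- robot.state(): the state.
- robot.camera(name): name is "scene" or "side" or "wrist"; returns a dict with "frame" (400x640x3 uint8, blue, green, red), "range_z" (400x640 float32, m along the optical axis (not along the pixel's ray), 0 where there is no reading), "mtx" (3x3 intrinsics, pixels), "world_from_camera" (4x4, takes a point from camera to world coordinates). Camera axes: x right, y up, looking along -z (the intrinsics and any distortion apply to the point x, -y, -z); pixel columns grow to the right and rows downward; lengths in m; the calibration is good to about 2 mm. A picture is of the moment at which its call begins.
A pose or a line that the arm cannot do raises robot.MotionError and nothing moves.
- robot.close_job(): hands the job in; it is judged then, once.
The state is a dict: "time": time; "q": joint angles; "qd": joint speeds; "joint_torque": joint torques, N m; "eef_pos": TCP position; "tool_rot": TCP orientation; "ft_force": force on the tool from outside, world axes, zero at the start; "wrist_torque": the same for the moment, N m; "gripper_width": opening from 0.0 (shut) to 1.0 (fully open); "grip_force": force on a finger pad.
Only numpy, scipy, OpenCV 4.12 (cv2) and the standard library are available. Lean on these libraries where they do the work, as an engineer would, in place of code of your own. Each camera call takes 0.05 s, during which the arm holds its last target. There are 200 camera calls.

TASK

Pull the bow-handled tray of the blue selector unit out to its stop, then turn the black knob on it clockwise (seen from above), counting the clicks, to the third click from home, never overrunning to the fourth. The knob springs back if let go, so finish while still gripping it there with the tray fully out; leave the two steel dies and the red screwdriver where they are.

Things in the scene. Friction and masses are not known exactly. Their poses are not given: they have to be found in the camera images.
- hood: blue sheet-metal hood of the selector unit, fixed to the bench, 140 deep (x) x 146 wide (y) x 98 mm high, open at the front. Origin under the middle of its front face, on the bench; its -x axis points out of the open front, the way the tray comes out; z up
- tray (a joint): how far the grey tray is out of the hood, m: 0 shut (its front panel at the hood's front face), 0.105 at its end stop. It starts 0 to 15 mm out, slides with about 3 N of friction and stays where it is left
- tray_handle (a point): middle of the grip bar of the steel bow handle on the tray: a level round bar, 10 mm thick, 68 mm long across the hood (along the hood's y), 72 mm above the bench, 45 mm in front of the hood's front face when the tray is shut; free space round it, 35 mm to the tray's front panel, whose top is only 46 mm high. It moves with the tray
- knob_grip (a point): gripping point of the black knob, on its upright axis 80 mm above the bench, in the middle of its bar; x lies along the bar and turns with it, a white pointer line marks the -x end. The axis stands on the hood's centre line, 82 mm behind the handle bar: 37 mm behind the hood's front face (under its roof) with the tray shut, 68 mm in front of it with the tray fully out
- knob_bar: the knob's bar, 42 long (x) x 14 wide (y) x 32 mm high (57 to 89 mm above the bench), origin on the axis in its underside. Below it a disc of 44 mm diameter and a fixed silver dial plate of 68 mm diameter, top 48 mm above the bench, with a red tick for home and five black ticks for the clicks
- selector (a joint): turn of the knob, rad, clockwise from above: 0 home (pointer 0.63 counter-clockwise, from above, of the hood's -x direction), clicks every 0.42 (third 1.26, fourth 1.68), end 2.18. A return spring of 0.14 to 0.18 N m takes it home if let go; clicks add and take away 0.12 N m: resistance is highest a quarter pitch past a click, lowest a quarter pitch before the next
- die_0: loose steel crimp die segment standing upright, 37x36x56 mm, origin under its centre; not to be moved
- die_1: a second such die, 37x36x56 mm, origin under its centre; not to be moved
- screwdriver_red: loose red-handled screwdriver lying on the bench, 217 mm long, 29 mm thick, origin under its centre; not to be moved
Not all that is in view belongs to the job. There is more than one size of the hood; the job needs the larger.

How it is judged:
On the way, in this order (a step that is already met when the one before it is completed fails the run):
1. the tray is pulled out to its stop, the knob still at home (value of joint tray above 0.1 m and value of joint selector below 0.2 rad), for 0.2 s.
2. the gripped knob is turned to its first click or beyond (value of joint selector above 0.3 rad and contact force between the fingers and knob_bar above 1 N), for 0.05 s.
3. the gripped knob stands at its third click (value of joint selector between 1.12 and 1.4 rad and contact force between the fingers and knob_bar above 1 N), for 0.3 s.
At the end, for the whole second after the job is handed in: the tray is out to within 10 mm of its stop, and the fingers still grip the knob (over 1 N) and hold it at rest at its third click (1.26 rad, within 0.14) (all of step 3 and value of joint tray above 0.095 m and velocity of joint selector between -0.1 and 0.1 rad/s); the arm keeps its last pose, push and grip.
It fails at once if the knob overruns, more than half way from the third click to the fourth (value of joint selector above 1.47 rad).
It fails at once if a die or the screwdriver is moved by more than 20 mm or a die is tipped (distance of any of die_0, die_1, screwdriver_red from where it was at the start of the episode above 0.02 m or angle between any of die_0, die_1's own z axis and vertical above 0.35 rad).
It also fails if it takes over 51 s, if anything falls off the work surface, if the arm or the gripper's body presses on something with over 40 N, if the wrist force passes 120 N, or if a joint passes its speed limit or range.

## Working session

There is one attempt and no reset: what is moved stays moved. The work goes in short steps, each a Python script; the robot and the scene stay as the last script left them, time stands still between calls to the robot, and variables do not carry over. Pictures are saved under pics/ and viewed, at most 10 in all, crops included, and the job is handed in when it is done.

```bash
mkdir -p pics; ls; cat > h.py <<'E'
import numpy as np, cv2
from rig import robot
def shot(n):
    c=robot.camera(n); np.savez('pics/%s.npz'%n,**c); return c
def pts(c):
    """world points per pixel from the range image (distortion ignored)"""
    K=np.array(c["mtx"]);T=np.array(c["world_from_camera"]);z=c["range_z"]
    v,u=np.mgrid[:z.shape[0],:z.shape[1]]
    x=(u-K[0,2])/K[0,0]*z; y=(v-K[1,2])/K[1,1]*z
    return np.stack([x,-y,-z],-1)@T[:3,:3].T+T[:3,3]
E
python3 - <<'E'
from h import *
a=shot('scene');b=shot('side')
print(a.keys())
for c in(a,b):print(c['mtx'],c['world_from_camera'])
cv2.imwrite('pics/a.png',a['frame']);cv2.imwrite('pics/b.png',b['frame'])
print(robot.state()['time'])
E
```

```text
pics
dict_keys(['frame', 'range_z', 'mtx', 'world_from_camera'])
[[471.61118629   0.         318.25887195]
 [  0.         471.61118629 199.40239966]
 [  0.           0.           1.        ]] [[-0.68899977  0.46142041 -0.55890117 -0.3395875 ]
 [-0.72462919 -0.45331017  0.51905918  0.63932274]
 [-0.01385108  0.76262776  0.6466893   1.06825167]
 [ 0.          0.          0.          1.        ]]
[[420.59388167   0.         324.36173835]
 [  0.         420.59388167 201.797354  ]
 [  0.           0.           1.        ]] [[ 0.99362745  0.05344246 -0.09923903  0.41120385]
 [-0.11126344  0.60586197 -0.78775105 -1.30153771]
 [ 0.0180258   0.79377275  0.60794728  0.9570242 ]
 [ 0.          0.          0.          1.        ]]
0.1
```

View pics/a.png

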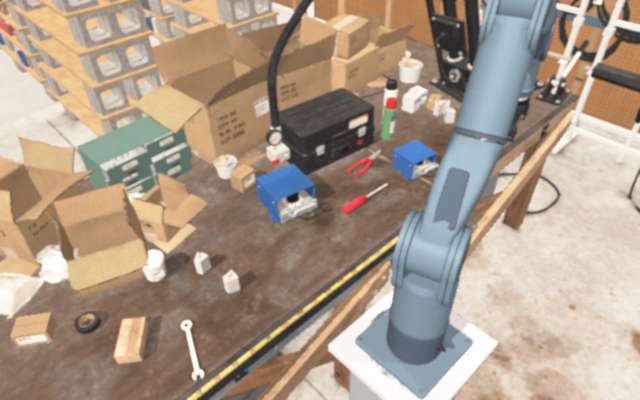

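View pics/b.png

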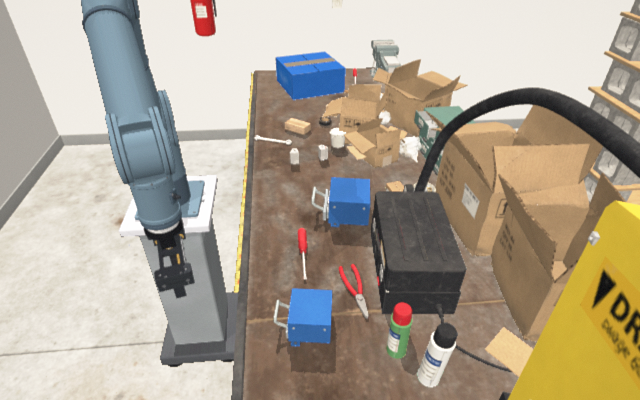

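Two blue hoods are visible. H1 is at scene (286,192) / side (349,202), and H2 is at scene (413,160) / side (310,317). I'll measure both roofs to see which is 140x146x98. The dies are at scene (201,262) and (231,281), the screwdriver at (365,197).

```bash
cat > m.py <<'E'
from h import *
for n in('scene','side'):
    c=dict(np.load('pics/%s.npz'%n));P=pts(c)
    hsv=cv2.cvtColor(c['frame'],cv2.COLOR_BGR2HSV)
    m=cv2.inRange(hsv,(105,120,40),(125,255,255))
    k,L,S,C=cv2.connectedComponentsWithStats(m)
    for i in range(1,k):
        if S[i,4]<300: continue
        p=P[(L==i)&(c['range_z']>0)]
        zt=np.percentile(p[:,2],95)
        if not .03<zt<.2: continue
        t=p[(p[:,2]>zt-.008)]
        r=cv2.minAreaRect(t[:,:2].astype(np.float32)*1000)
        print(n,C[i].round(),S[i,4],'ztop',zt.round(3),'rect',np.round(r[0]),np.round(r[1]),round(r[2],1), 'box',cv2.boxPoints(r).round().tolist())
    # red screwdriver, dies
    for nm,(u,v) in dict(scene=dict(d0=(201,260),d1=(231,279),sd=(353,205),sd2=(385,185)),side=dict(d0=(294,155),d1=(323,151),sd=(302,240),sd2=(305,275)))[n].items(): print(nm,P[v,u].round(3))
a=dict(np.load('pics/scene.npz'))['frame'];b=dict(np.load('pics/side.npz'))['frame']
f=lambda i,x,y:cv2.resize(i[y:y+75,x:x+100],(400,300),interpolation=cv2.INTER_CUBIC)
cv2.imwrite('pics/c.png',np.vstack([np.hstack([f(a,240,155),f(a,370,125)]),np.hstack([f(b,290,165),f(b,255,280)])]))
E
python3 m.py
```

```text
scene [411. 157.] 876 ztop 0.081 rect [ 467. -596.] [117. 114.] 81.8 box [[403.0, -646.0], [515.0, -662.0], [532.0, -546.0], [419.0, -530.0]]
scene [282. 187.] 1553 ztop 0.102 rect [ 646. -124.] [149. 142.] 80.2 box [[563.0, -185.0], [703.0, -209.0], [728.0, -63.0], [588.0, -38.0]]
d0 [0.577 0.256 0.055]
d1 [0.461 0.234 0.052]
sd [ 0.458 -0.261  0.026]
sd2 [ 0.463 -0.433  0.012]
side [310.  76.] 2356 ztop 0.146 rect [ 603. 1036.] [311. 311.] 16.9 box [[409.0, 1139.0], [500.0, 842.0], [797.0, 932.0], [707.0, 1230.0]]
side [349. 201.] 1830 ztop 0.102 rect [ 647. -127.] [151. 137.] 80.0 box [[566.0, -190.0], [702.0, -214.0], [728.0, -65.0], [593.0, -41.0]]
side [310. 316.] 2221 ztop 0.081 rect [ 469. -600.] [116. 109.] 81.1 box [[406.0, -649.0], [513.0, -666.0], [531.0, -551.0], [424.0, -534.0]]
d0 [0.47  0.21  0.045]
d1 [0.594 0.231 0.046]
sd [ 0.468 -0.293  0.027]
sd2 [ 0.467 -0.434  0.014]
```

View pics/c.png

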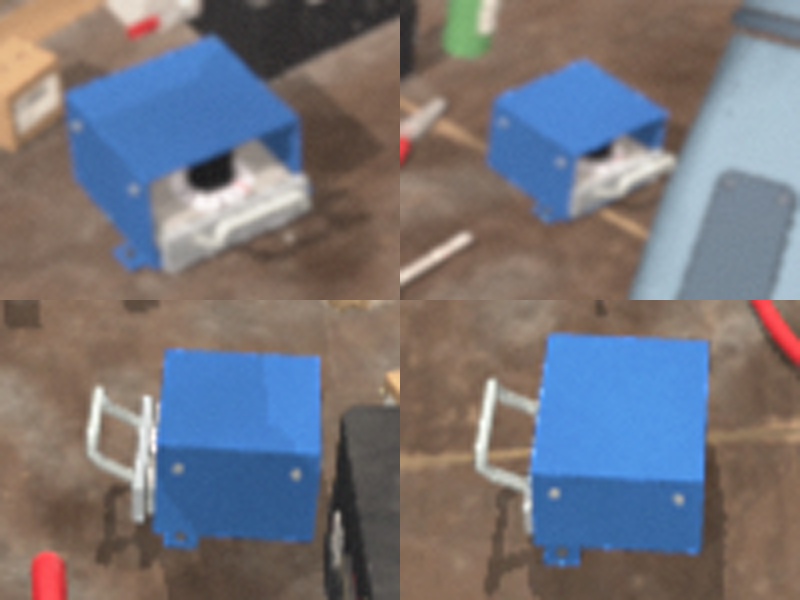

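The larger unit is H1. Its roof measures about 140x146 mm at z≈0.10, where H2 is about 115 mm and z≈0.08, and the crops agree. Its front opens toward the robot, with the handle at side crop (95,425). Next I'll locate the bar and move to a standoff.

```bash
cat >> h.py <<'E'
PSI=-0.172; F=np.array([.5775,-.1135])
ex=np.array([np.cos(PSI),np.sin(PSI)]); ey=np.array([-ex[1],ex[0]])
def W(x,y,z): return np.r_[F+x*ex+y*ey,z]
def R(t):
    y=np.array([np.cos(t),np.sin(t),0]);z=np.array([0,0,-1.]);return np.c_[np.cross(y,z),y,z]
def hood(P): d=P[...,:2]-F; return np.stack([d@ex,d@ey,P[...,2]],-1)
E
python3 - <<'E'
from h import *
c=dict(np.load('pics/side.npz'));H=hood(pts(c))
m=(H[...,0]<-.02)&(H[...,0]>-.1)&(abs(H[...,1])<.06)&(H[...,2]>.055)&(H[...,2]<.1)
v,u=np.nonzero(m);p=H[m];print(len(p),np.median(p,0))
bar=p[p[:,0]<np.percentile(p[:,0],10)+.012];print(len(bar),bar.mean(0),bar.min(0),bar.max(0),np.polyfit(bar[:,1],bar[:,0],1))
# rays to plane z=.072 along leftmost handle pixels
for t,(x,z) in {'h':(-.053,.2),'out':(-.15,.067)}.items():
  for s in(0,np.pi):
    q=robot.inverse_kinematics(W(x,0,z),R(PSI+s));print(t,s,None if q is None else np.round(q,2))
for a in(.63,0,-.63):
  for s in(1,-1):
    q=robot.inverse_kinematics(W(-.068,0,.075),R(PSI+a+s*np.pi/2));print('k',a,s,None if q is None else np.round(q,2))
E
```

```text
59 [-0.05392222 -0.0176918   0.07524301]
55 [-0.05410455 -0.0132065   0.07317771] [-0.06000907 -0.04739989  0.05595345] [-0.04692352  0.04138535  0.08262219] [-4.20168667e-05 -5.41051050e-02]
h 0 [ 0.51  0.46 -0.51  1.87  0.29  0.89 -0.31]
h 3.141592653589793 [-0.66  0.67  1.09  1.93 -0.71  1.   -2.55]
out 0 [ 0.41  0.55 -0.38  2.17  0.42  0.49 -0.46]
out 3.141592653589793 [-0.7   0.88  1.08  2.23 -1.18  0.83 -2.12]
k 0.63 1 [ 0.89  0.91 -1.08  1.95  1.01  0.96  1.32]
k 0.63 -1 [ 0.29  0.6  -0.22  1.98  0.23  0.58 -1.21]
k 0 1 [ 0.59  0.68 -0.62  1.96  0.61  0.69  0.99]
k 0 -1 [ 0.19  0.59 -0.1   1.98  0.1   0.57 -1.72]
k -0.63 1 [ 0.56  0.67 -0.59  1.96  0.58  0.68  0.38]
k -0.63 -1 [ 0.09  0.59  0.02  1.99 -0.02  0.56 -2.24]
```

```bash
python3 - <<'E'
from h import *
robot.goto(W(-.054,0,.20),R(PSI)); robot.grip(.45,20)
c=shot('wrist');cv2.imwrite('pics/d.png',c['frame'])
H=hood(pts(c));m=(abs(H[...,0]+.055)<.02)&(abs(H[...,1])<.06)&(abs(H[...,2]-.075)<.012)
b=H[m];print(len(b),np.median(b,0),b.min(0),b.max(0))
t=(abs(H[...,2]-.099)<.006)&(abs(H[...,1])<.1)&(abs(H[...,0])<.16);p=H[t]
print('roof',len(p),p.min(0),p.max(0))
print(np.polyfit(b[:,1],b[:,0],1),robot.state()['time'],robot.state()['eef_pos'])
E
```

```text
1070 [-0.05702613  0.00754516  0.07594625] [-0.06200072 -0.04101418  0.06328429] [-0.05191876  0.04516794  0.07883881]
roof 29516 [-0.00067279 -0.0739681   0.0930123 ] [0.14133065 0.07314743 0.10090949]
[ 0.01135451 -0.05692615] 3.2583 [ 0.5243063  -0.10424304  0.20000125]
```

View pics/d.png

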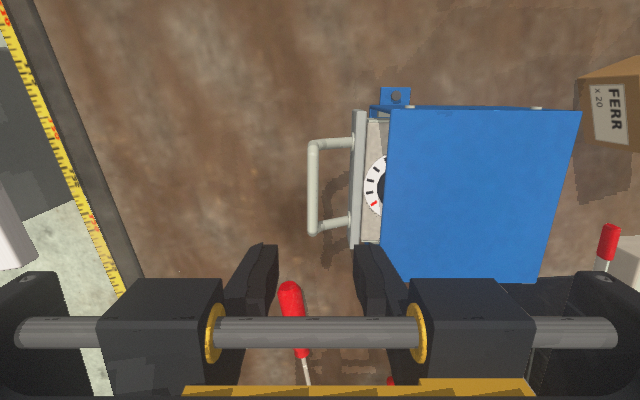

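The wrist view shows the handle bar at (313,187), clear of the front panel. The hood frame agrees within 1 mm and the bar is at hood x = -0.057. Next: descend, grip and pull.

```bash
python3 - <<'E'
from h import *
robot.movel(W(-.057,0,.068),R(PSI),vel=.1)
robot.grip(0,40); s=robot.state();print(s['gripper_width'],s['grip_force'],s['ft_force'])
robot.movel(W(-.146,0,.068),vel=.08)
x=-.146
while x>-.158:
    x-=.002; robot.movel(W(x,0,.068),vel=.02); robot.dwell(.1); s=robot.state(); f=s['ft_force'][:2]@ex; print(round(x,3),hood(np.array(s['eef_pos'])).round(4),round(f,1))
    if f>14: break
robot.dwell(.3);print(robot.state()['time'])
E
```

```text
0.09453149418807999 39.28263008594513 [ 0.01821424 -0.35491172  4.73185113]
-0.148 [-0.1478  0.0008  0.0681] 2.0
-0.15 [-0.1497  0.0007  0.068 ] -0.1
-0.152 [-0.1502  0.0008  0.0681] 6.5
-0.154 [-0.1502  0.0008  0.0682] 10.8
-0.156 [-0.1503  0.0008  0.0682] 17.5
10.0083
```

```bash
python3 - <<'E'
from h import *
robot.movel(W(-.150,0,.068),vel=.05); robot.grip(.5,40)
robot.movel(W(-.150,0,.19),vel=.15)
robot.goto(W(-.068,0,.18),R(PSI+.63+np.pi/2))
c=shot('wrist');cv2.imwrite('pics/e.png',c['frame'])
H=hood(pts(c))
m=(abs(H[...,0]+.068)<.04)&(abs(H[...,1])<.04)&(abs(H[...,2]-.089)<.006)&(c['frame'].max(-1)<110)
b=H[m];r=cv2.minAreaRect((b[:,:2]*1000).astype(np.float32));print(len(b),b.mean(0),r)
m=(H[...,0]>-.19)&(H[...,0]<-.11)&(abs(H[...,1])<.05)&(abs(H[...,2]-.075)<.012)
b=H[m];print('bar',len(b),np.median(b,0),b.min(0),b.max(0))
s=robot.state();print(s['time'],np.round(s['q'],2),s['wrist_torque'])
E
```

```text
708 [-6.89582521e-02  1.94484521e-05  8.84535868e-02] ((-68.09125518798828, 0.7867488861083984), (41.063201904296875, 13.284436225891113), 35.61899948120117)
bar 1537 [-0.14903705 -0.00254807  0.07612805] [-0.15442921 -0.04271517  0.06330973] [-0.14397963  0.04342433  0.07901001]
13.6417 [ 0.84  0.62 -0.97  1.9   0.62  0.96  1.6 ] [ 0.151006   -0.17904205 -0.01019885]
```

View pics/e.png

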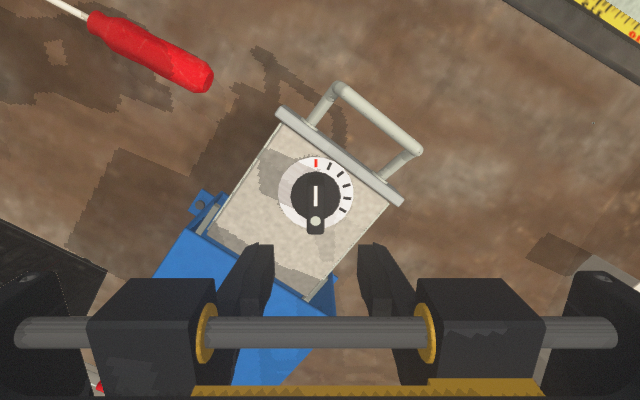

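The wrist view shows the tray fully out and the knob at (316,195) with its pointer on the red tick at (316,162). The bar is aligned with the jaws. Next: descend, grip and turn in small steps while logging torque.

```bash
cat >> h.py <<'E'
K=(-.068,.0005,.075)
def turn(a):
    robot.goto(W(*K),R(PSI+.63-a+np.pi/2))
    s=robot.state(); r=np.array(s['tool_rot'])[:,1]
    act=PSI+.63+np.pi/2-np.arctan2(r[1],r[0])
    print(f"{a:.2f} act {act:.3f} tz {s['wrist_torque'][2]:.3f} F {np.round(s['ft_force'],1)} gf {s['grip_force']:.0f} w {s['gripper_width']:.3f} t {s['time']:.2f}")
    return s
E
python3 - <<'E'
from h import *
robot.movel(W(*K),R(PSI+.63+np.pi/2),vel=.1)
robot.grip(0,55); turn(0)
for a in np.arange(.04,.481,.04): turn(a)
c=shot('wrist');cv2.imwrite('pics/f.png',c['frame'])
E
```

```text
0.00 act 0.000 tz -0.151 F [-0.4 -1.5  4. ] gf 55 w 0.154 t 15.66
0.04 act 0.039 tz 0.165 F [-0.2 -2.6  4.7] gf 55 w 0.156 t 15.91
0.08 act 0.078 tz 0.225 F [-1.1 -2.3  5.4] gf 55 w 0.156 t 16.16
0.12 act 0.118 tz 0.223 F [ 0.2 -2.4  5.4] gf 55 w 0.157 t 16.41
0.16 act 0.158 tz 0.247 F [-1.6 -2.   5.5] gf 55 w 0.153 t 16.66
0.20 act 0.198 tz 0.237 F [-1.1 -2.9  5.5] gf 55 w 0.154 t 16.91
0.24 act 0.238 tz 0.091 F [-0.8 -2.2  4.8] gf 55 w 0.155 t 17.16
0.28 act 0.278 tz -0.001 F [-0.8 -1.4  5.7] gf 55 w 0.157 t 17.41
0.32 act 0.318 tz -0.013 F [-0.8 -1.7  5.5] gf 55 w 0.153 t 17.66
0.36 act 0.358 tz 0.030 F [-0.7 -0.8  5.5] gf 55 w 0.154 t 17.91
0.40 act 0.398 tz 0.021 F [-0.  -1.7  5.6] gf 55 w 0.149 t 18.16
0.44 act 0.438 tz 0.146 F [-2.1 -2.   4.8] gf 55 w 0.151 t 18.41
0.48 act 0.478 tz 0.264 F [-1.4 -1.3  5.7] gf 55 w 0.150 t 18.66
```

View pics/f.png

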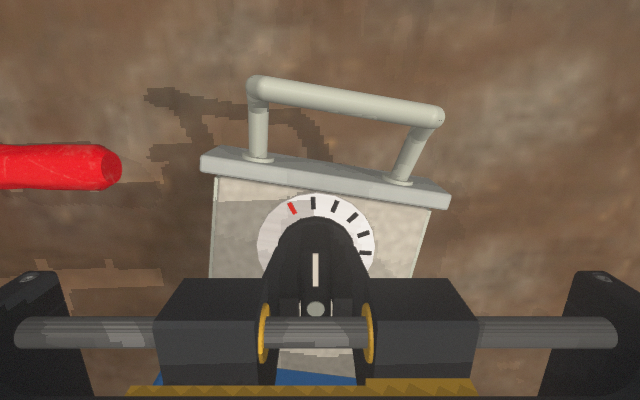

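The pointer at (315,269) is square with the jaws and just at the first black tick, so there is no slip. The torque minimum at 0.32, a quarter pitch before click 1, confirms the tool angle tracks the knob. Continuing to the third click.

```bash
python3 - <<'E'
from h import *
for a in np.r_[np.arange(.52,1.25,.04),1.26]: turn(a)
robot.dwell(.5); turn(1.26)
c=shot('wrist');cv2.imwrite('pics/g.png',c['frame'])
H=hood(pts(c));m=(H[...,0]>-.19)&(H[...,0]<-.11)&(abs(H[...,1])<.05)&(abs(H[...,2]-.075)<.012);print('bar',np.median(H[m],0))
E
```

```text
0.52 act 0.518 tz 0.277 F [-1.6 -1.2  6. ] gf 55 w 0.156 t 18.96
0.56 act 0.557 tz 0.247 F [-2.1 -1.7  5.8] gf 55 w 0.154 t 19.21
0.60 act 0.598 tz 0.276 F [-1.7 -1.3  5.2] gf 55 w 0.152 t 19.46
0.64 act 0.638 tz 0.165 F [-1.  -0.6  5.7] gf 55 w 0.155 t 19.71
0.68 act 0.678 tz 0.112 F [-1.1 -0.8  7.1] gf 55 w 0.156 t 19.96
0.72 act 0.718 tz 0.035 F [-1.4 -1.5  5.8] gf 55 w 0.156 t 20.21
0.76 act 0.758 tz 0.044 F [-0.8 -1.5  5.2] gf 55 w 0.155 t 20.46
0.80 act 0.798 tz 0.075 F [-1.8 -1.3  4.8] gf 55 w 0.153 t 20.71
0.84 act 0.838 tz 0.140 F [-1.5 -0.2  6.1] gf 55 w 0.151 t 20.96
0.88 act 0.877 tz 0.209 F [-0.5 -1.2  5.8] gf 55 w 0.159 t 21.21
0.92 act 0.917 tz 0.248 F [-0.5 -0.4  5.7] gf 55 w 0.153 t 21.46
0.96 act 0.957 tz 0.330 F [-0.3 -1.9  5.6] gf 55 w 0.155 t 21.71
1.00 act 0.997 tz 0.286 F [-0.8 -0.   5.2] gf 55 w 0.152 t 21.96
1.04 act 1.037 tz 0.237 F [-0.2 -1.   6.2] gf 55 w 0.154 t 22.21
1.08 act 1.077 tz 0.160 F [-0.4  0.   6.2] gf 55 w 0.153 t 22.46
1.12 act 1.117 tz 0.037 F [-0.1  0.2  5. ] gf 55 w 0.155 t 22.71
1.16 act 1.157 tz 0.014 F [0.2 1.2 6.5] gf 55 w 0.152 t 22.96
1.20 act 1.196 tz 0.031 F [-0.7  0.8  5.4] gf 55 w 0.151 t 23.21
1.24 act 1.236 tz 0.110 F [-0.4  1.4  5. ] gf 55 w 0.156 t 23.46
1.26 act 1.256 tz 0.102 F [-0.5  0.6  5.1] gf 55 w 0.154 t 23.71
1.26 act 1.256 tz 0.152 F [-0.6  0.7  5.3] gf 55 w 0.155 t 24.46
bar [-0.14879007  0.00812633  0.07609274]
```

View pics/g.png

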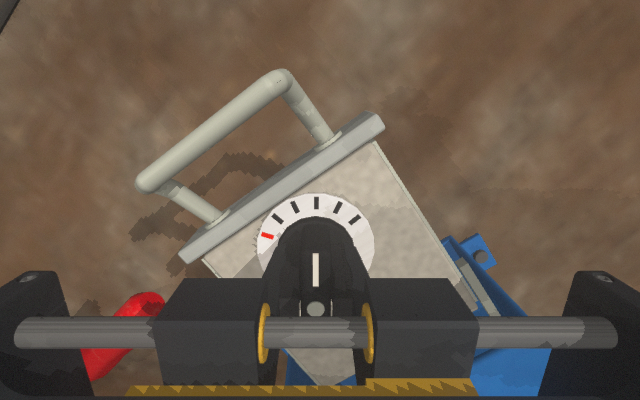

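The pointer at (315,269) lines up with the third black tick at (316,203), counting on from the red one at (267,236). The bar is still at its fully-out position. Three torque cycles were felt, so I'm handing in.

```bash
python3 -c "
from rig import robot
print(robot.close_job())"
```

```text
the job is handed in; nothing more can be done
None
```

The tray is pulled out to its stop and the knob is held gripped at the third click (tool angle about 1.26 rad, pointer on the third black tick); the job was handed in at about 24.5 s, and no verdict came back.

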